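# Move the mounted specimens to the blue rack in reverse order

## Task

Move the four mounted specimens from the white drying rack into the blue rack, one in each pocket and in reverse order: the one that starts nearest the white rack's yellow end goes into the pocket farthest from the blue rack's yellow end, and so on along the row, until the one that starts farthest goes next to the blue rack's yellow end. Stand each flat on its pocket's floor with its metal sample face up, and let go of them all.

Things in the scene. Friction and masses are not known exactly. Their poses are not given: they have to be found in the camera images.
- white_rack: white rack, 72 x 216 mm, fixed, the full one. Origin: underside (sink floor, z=0) at mid-row; y along the row to its yellow end block (14 mm high), z up, x square to the row to the tag strip. Four 44 mm square pockets centred at x=-0.008, y=-0.072, -0.024, 0.024, 0.072 (0.072: next to yellow); floor at z=0.004, ribs and rails round them 4 mm thick, tops z=0.008
- blue_rack: blue rack, empty at the start, fixed: same shape, size, axes (y to its yellow end), origin, pockets and heights as the white rack; its strip has no tags. Beware: two tap spouts hang over the sink's right half, not over the racks, their low ends at world (0.56, -0.32, 0.23) and (0.60, -0.11, 0.23), rising to the back wall
- orange_specimen: orange mounted specimen: round puck with upright side, 30 mm diameter, 18 mm high, about 22 g, a small metal sample in its top face; loose. Origin at the centre of its underside, z up through the top face. Starts in a pocket of the white rack; grip it across its side, from above.
- black_specimen: black mounted specimen: round puck with upright side, 30 mm diameter, 18 mm high, about 22 g, a small metal sample in its top face; loose. Origin at the centre of its underside, z up through the top face. Starts in a pocket of the white rack; grip it across its side, from above.
- grey_specimen: light grey mounted specimen: round puck with upright side, 30 mm diameter, 18 mm high, about 22 g, a small metal sample in its top face; loose. Origin at the centre of its underside, z up through the top face. Starts in a pocket of the white rack; grip it across its side, from above.
- red_specimen: red mounted specimen: round puck with upright side, 30 mm diameter, 18 mm high, about 22 g, a small metal sample in its top face; loose. Origin at the centre of its underside, z up through the top face. Starts in a pocket of the white rack; grip it across its side, from above.
- orange_tag: small flat orange tag, 12 x 34 x 3 mm, fixed on the strip of the white rack, 34 mm in +x (rack's axes) of the centre of the pocket where the orange specimen starts; it stays there. Origin at the centre of its underside, same axes as the rack.
- black_tag: small flat black tag, 12 x 34 x 3 mm, fixed on the strip of the white rack, 34 mm in +x (rack's axes) of the centre of the pocket where the black specimen starts; it stays there. Origin at the centre of its underside, same axes as the rack.
- grey_tag: small flat light grey tag, 12 x 34 x 3 mm, fixed on the strip of the white rack, 34 mm in +x (rack's axes) of the centre of the pocket where the grey specimen starts; it stays there. Origin at the centre of its underside, same axes as the rack.
- red_tag: small flat red tag, 12 x 34 x 3 mm, fixed on the strip of the white rack, 34 mm in +x (rack's axes) of the centre of the pocket where the red specimen starts; it stays there. Origin at the centre of its underside, same axes as the rack.
There are look-alikes about, which are no part of the job. What is shaped like the orange_specimen but purple or turquoise is not meant.

How it is judged:
At the end, for the whole second after the job is handed in: Each specimen stands upright (0.1 rad), sample face up, in its own blue-rack pocket (within 12 mm of the centre each way, less than 3 mm above the floor), in the reverse of the white rack's tag order counted from the yellow ends; all released and at rest (((y of orange_tag in the frame of white_rack between -0.082 and -0.062 m and y of orange_specimen in the frame of blue_rack between 0.06 and 0.084 m) or (y of orange_tag in the frame of white_rack between -0.034 and -0.014 m and y of orange_specimen in the frame of blue_rack between 0.012 and 0.036 m) or (y of orange_tag in the frame of white_rack between 0.014 and 0.034 m and y of orange_specimen in the frame of blue_rack between -0.036 and -0.012 m) or (y of orange_tag in the frame of white_rack between 0.062 and 0.082 m and y of orange_specimen in the frame of blue_rack between -0.084 and -0.06 m)) and x of orange_specimen in the frame of blue_rack between -0.02 and 0.004 m and z of orange_specimen in the frame of blue_rack between 0 and 0.007 m and angle between each of orange_specimen, black_specimen, grey_specimen, red_specimen's own z axis and vertical below 0.1 rad and linear speed of each of orange_specimen, black_specimen, grey_specimen, red_specimen below 0.02 m/s and ((y of black_tag in the frame of white_rack between -0.082 and -0.062 m and y of black_specimen in the frame of blue_rack between 0.06 and 0.084 m) or (y of black_tag in the frame of white_rack between -0.034 and -0.014 m and y of black_specimen in the frame of blue_rack between 0.012 and 0.036 m) or (y of black_tag in the frame of white_rack between 0.014 and 0.034 m and y of black_specimen in the frame of blue_rack between -0.036 and -0.012 m) or (y of black_tag in the frame of white_rack between 0.062 and 0.082 m and y of black_specimen in the frame of blue_rack between -0.084 and -0.06 m)) and x of black_specimen in the frame of blue_rack between -0.02 and 0.004 m and z of black_specimen in the frame of blue_rack between 0 and 0.007 m and ((y of grey_tag in the frame of white_rack between -0.082 and -0.062 m and y of grey_specimen in the frame of blue_rack between 0.06 and 0.084 m) or (y of grey_tag in the frame of white_rack between -0.034 and -0.014 m and y of grey_specimen in the frame of blue_rack between 0.012 and 0.036 m) or (y of grey_tag in the frame of white_rack between 0.014 and 0.034 m and y of grey_specimen in the frame of blue_rack between -0.036 and -0.012 m) or (y of grey_tag in the frame of white_rack between 0.062 and 0.082 m and y of grey_specimen in the frame of blue_rack between -0.084 and -0.06 m)) and x of grey_specimen in the frame of blue_rack between -0.02 and 0.004 m and z of grey_specimen in the frame of blue_rack between 0 and 0.007 m and ((y of red_tag in the frame of white_rack between -0.082 and -0.062 m and y of red_specimen in the frame of blue_rack between 0.06 and 0.084 m) or (y of red_tag in the frame of white_rack between -0.034 and -0.014 m and y of red_specimen in the frame of blue_rack between 0.012 and 0.036 m) or (y of red_tag in the frame of white_rack between 0.014 and 0.034 m and y of red_specimen in the frame of blue_rack between -0.036 and -0.012 m) or (y of red_tag in the frame of white_rack between 0.062 and 0.082 m and y of red_specimen in the frame of blue_rack between -0.084 and -0.06 m)) and x of red_specimen in the frame of blue_rack between -0.02 and 0.004 m and z of red_specimen in the frame of blue_rack between 0 and 0.007 m); the robot touches nothing.
It also fails if it takes over 83 s, if anything falls off the work surface, if the arm or the gripper's body presses on something with over 40 N, if the wrist force passes 120 N, or if a joint passes its speed limit or range.

## Robot

A 7-joint arm with a two-finger parallel gripper is mounted at the origin on a cart in front of the work surface, level with it; the furniture and walls round the work are solid. World frame = base frame: x ahead of the robot, y to its left, z up, the work surface at z = 0. Lengths are in m, angles in rad, forces in N, time in s.
With the tool pointing down it reaches from about 0.35 to 0.9 m from the base axis. Payload 19.9 kg.
Tool frame: the origin (TCP) lies at the very end of the fingers, on their centre line; the grasp point (between the pads) lies 19 mm behind it; z points along the fingers, y is the direction in which the jaws open and shut (so a half turn about z gives the same grasp; the last joint's range is limited). The gripper opens to 85 mm and grips with 20 to 120 N. Pads are 22 mm wide; open, the fingers measure 114 mm over their backs; the gripper's body (76 mm by 85 mm) begins 54 mm behind the grasp point. The pads swing forward as they close: fully open they stand 13 mm farther back than shut.
Start: joints at [-1.317, 0.417, -0.01, 1.614, 0.005, 1.111, -0.053], TCP at [0.182, 0.598, 0.231] pointing down, gripper open.
Joint ranges: [-2.81, 2.81], [-0.39, 2.02], [-1.27, 1.25], [0.06, 2.57], [-1.19, 4.33], [0.19, 2], [-2.82, 2.82]. Speed limits (rad/s): [1.89, 1.89, 2.39, 2.39, 3.01, 3.01, 3.01].

## Interface

Orientations are given as a unit quaternion [w, x, y, z].
In Python, from workcell import * gives the robot as it stands.
- The arm moves only by the shell command python3 -m jog 'ROWS' [FORCE]. ROWS is JSON, a list of rows, each a list of 7 numbers: the shift along the world's x, y, z in units of 50 mm (1.0 is 50 mm), then the turn, a rotation vector about the world's x, y, z in units of 6 degrees (1.0 is 6 degrees), then the closure, from -1 (fully open) to 1 (shut). In form: [[x, y, z, wx, wy, wz, gripper], ...]. A call has 1 to 8 rows; each row shifts and turns the commanded pose from where the row before left it; what a row does not reach is not made up. A row lasts 1/10 s, in which the tool goes at most 50 mm and 8.59 degrees, less where a joint would pass 70% of its speed; a pose out of reach is approached as far as the arm can. A call is refused whole if a number of a shift passes 1 or a number of a turn 1, either way. A call with a gripper value outside its range is refused whole. The fingers move at their own pace and stop on an object; FORCE is the grip in N (left out, the last holds). Time passes only in rows, so rows that do not move let the fingers close. It gives the time, the measured TCP pose, the force and the opening at its end, in the units of the state.
- state(): the state, without advancing time (a new reading comes with each control period).
- get_image(name): name is "scene" or "top"; returns (picture, depth): 420x560x3 uint8, red, green, blue; 420x560 float32, m along the optical axis (not along the pixel's ray), 0 where there is no reading.
- camera_params(name): a dict with "camera_matrix" (3x3 intrinsics, pixels), "world_from_camera" (4x4, takes a point from camera to world coordinates). Camera axes: x right, y up, looking along -z (the intrinsics and any distortion apply to the point x, -y, -z); pixel columns grow to the right and rows downward; lengths in m; the calibration is good to about 2 mm. A picture is of the moment at which its call begins. camera_params takes no time and is no camera call.
- close_job(): hands the job in, once; it reports no verdict.
The state is a dict: "clock": time; "joints": joint angles; "joint_velocities": joint speeds; "joint_torque": joint torques, N m; "position": TCP position; "tcp_rot": TCP orientation; "contact_force": force on the tool from outside, world axes, zero at the start; "moment": the same for the moment, N m; "gripper_width": finger opening in m.
Only numpy, scipy, OpenCV 4.12 (cv2) and the standard library are available. Lean on these libraries where they do the work, as an engineer would, in place of code of your own. Each camera call takes 0.05 s, during which the arm holds its last target. There are 200 camera calls.

## Working session

There is one attempt and no reset: what is moved stays moved. The work goes in short steps, Python scripts to look and compute and a shell command to move; the robot and the scene stay as the last step left them, time stands still between calls to the robot, and variables do not carry over. Pictures are saved under pics/ and viewed, about 12 in all and at most 16, crops included, and the job is handed in when it is done.

```bash
mkdir -p pics; ls; cat > h.py <<'E'
from workcell import *
import numpy as np, cv2
def snap(cam,fn=None):
    im,d=get_image(cam); im=np.asarray(im)
    if fn: cv2.imwrite('pics/'+fn,cv2.cvtColor(im,cv2.COLOR_RGB2BGR))
    return im,np.asarray(d)
def ray(cam,u,v,z):
    p=camera_params(cam);K=np.array(p['camera_matrix']);T=np.array(p['world_from_camera'])
    D=np.array(p.get('distortion',np.zeros(5)),float) if 'distortion' in p else None
    x,y=cv2.undistortPoints(np.array([[[u,v]]],float),K,D)[0,0]
    r=T[:3,:3]@np.array([x,-y,-1]);o=T[:3,3]
    return o+r*(z-o[2])/r[2]
E
python3 - <<'E'
from h import *
for c in('scene','top'):
    snap(c,c+'0.png'); p=camera_params(c); print(p)
print(state())
E
```

```text
pics
{'camera_matrix': array([[452.02172307,   0.        , 282.3735964 ],
       [  0.        , 452.02172307, 205.33550255],
       [  0.        ,   0.        ,   1.        ]]), 'world_from_camera': array([[-0.62427167,  0.53394829, -0.57024916,  0.02958947],
       [-0.7811965 , -0.42283511,  0.45928477,  0.49901778],
       [ 0.00411296,  0.73219512,  0.68108252,  0.59219632],
       [ 0.        ,  0.        ,  0.        ,  1.        ]])}
{'camera_matrix': array([[543.31301812,   0.        , 280.46454746],
       [  0.        , 543.31301812, 218.34320875],
       [  0.        ,   0.        ,   1.        ]]), 'world_from_camera': array([[ 0.05202131,  0.97726635, -0.20553411,  0.28801059],
       [-0.99863272,  0.05196721, -0.00566514,  0.12628516],
       [ 0.00514469,  0.2055478 ,  0.97863355,  1.0515332 ],
       [ 0.        ,  0.        ,  0.        ,  1.        ]])}
{'clock': 0.1, 'joints': array([-1.31652783,  0.41789186, -0.01031725,  1.6141226 ,  0.00470488,
        1.11070522, -0.0530162 ]), 'joint_velocities': array([-4.11882613e-04, -1.86167857e-04, -1.11579355e-03, -1.61934463e-03,
       -1.23731557e-05,  1.44939423e-03, -5.26490083e-04]), 'joint_torque': array([ 2.85553302e-03, -8.65815067e+01,  6.81808926e-01, -4.35628545e+01,
        1.94668514e-02,  4.90023696e-03, -1.04167580e-05]), 'position': array([0.18208108, 0.5975557 , 0.23073314]), 'tcp_rot': array([-3.91534096e-05,  1.47342312e-01,  9.89085405e-01, -5.50228105e-04]), 'contact_force': array([0.19246833, 0.00119392, 0.76278015]), 'moment': array([ 0.00226921, -0.02785035, -0.04169557]), 'gripper_width': 0.08552170695359157}
```

View pics/top0.png

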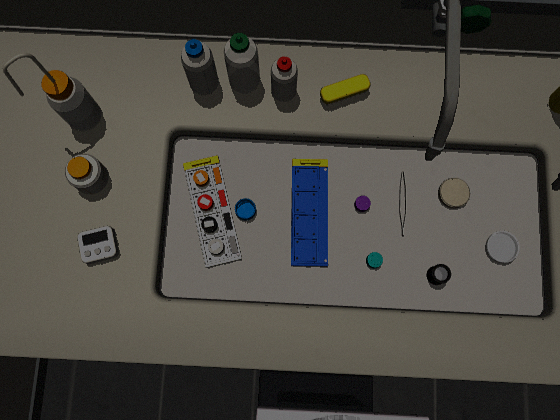

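View pics/scene0.png

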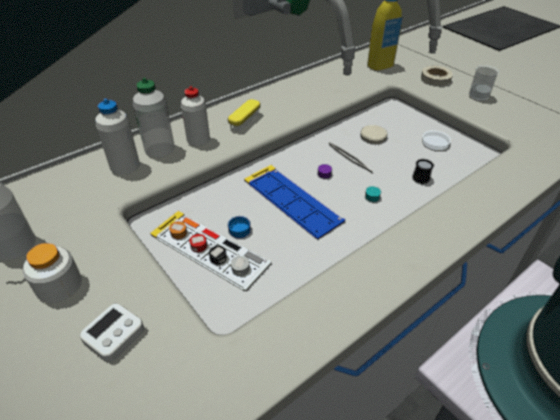

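The white rack's row from its yellow end at top (201,163) reads orange (201,178), red (205,202), black (209,225), grey (217,246). The blue rack is at (310,212), with its yellow end at the top. The purple (362,203) and turquoise (374,260) pucks and the black cup (438,273) are distractors. Next I'll measure and take a crop to confirm.

```bash
cat > m.py <<'E'
from h import *
def comp(mask,lo=15):
    n,l,s,c=cv2.connectedComponentsWithStats(mask.astype(np.uint8)); 
    return [(int(s[i,4]),tuple(s[i,:4]),c[i].round(1),l==i) for i in range(1,n) if s[i,4]>=lo]
E
python3 - <<'E'
from m import *
im,d=snap('top'); hsv=cv2.cvtColor(im,cv2.COLOR_RGB2HSV); H,S,V=cv2.split(hsv)
box=np.zeros(H.shape,bool); box[150:275,180:335]=1
for n,m,z in (('yellow',(H>24)&(H<34)&(S>150),.014),('orange',(H>7)&(H<20)&(S>150),.022),('red',((H<5)|(H>174))&(S>150),.022),('black',(V<45),.022),('blue',(H>105)&(H<125)&(S>150),.008)):
    for a,b,c,l in comp(m&box,25):
        print(n,a,b,c,ray('top',*c,z).round(4))
        if n in('blue','yellow'):
            r=cv2.minAreaRect(np.argwhere(l)[:,::-1].astype(np.float32)); print([ray('top',*q,z).round(4)[:2] for q in cv2.boxPoints(r)], r)
# heights by depth
def P(u,v):
    p=camera_params('top');K=p['camera_matrix'];T=p['world_from_camera'];z=d[v,u]
    return (T@[(u-K[0,2])/K[0,0]*z,-(v-K[1,2])/K[1,1]*z,-z,1])[:3].round(3)
for q in ((245,210),(240,205),(270,220),(120,200),(201,178),(310,165),(310,180),(165,200),(250,135)): print(q,P(*q))
cr=im[150:275,175:335]; cv2.imwrite('pics/crop.png',cv2.cvtColor(cv2.resize(cv2.convertScaleAbs(cr,alpha=1.2),None,fx=4.8,fy=4.8,interpolation=cv2.INTER_CUBIC),cv2.COLOR_RGB2BGR))
E
```

```text
yellow 213 (np.int32(183), np.int32(156), np.int32(36), np.int32(14)) [200.5 162.3] [0.6114 0.2974 0.014 ]
[array([0.609, 0.333]), array([0.6286, 0.266 ]), array([0.6144, 0.2618]), array([0.5949, 0.3287])] ((200.48236083984375, 162.17059326171875), (7.050239086151123, 35.142730712890625), 77.47119140625)
yellow 223 (np.int32(293), np.int32(159), np.int32(35), np.int32(7)) [309.9 161.9] [0.624  0.0796 0.014 ]
[array([0.6282, 0.1136]), array([0.6318, 0.0457]), array([0.6193, 0.0453]), array([0.6157, 0.113 ])] ((310.0, 162.0), (6.0, 34.0), 90.0)
orange 94 (np.int32(213), np.int32(167), np.int32(9), np.int32(17)) [216.9 174.9] [0.5848 0.2617 0.022 ]
orange 118 (np.int32(193), np.int32(170), np.int32(16), np.int32(16)) [200.5 177.9] [0.577  0.2934 0.022 ]
red 98 (np.int32(218), np.int32(190), np.int32(9), np.int32(17)) [222.1 197.7] [0.5393 0.2481 0.022 ]
red 128 (np.int32(198), np.int32(194), np.int32(15), np.int32(17)) [205.1 202.3] [0.5283 0.2804 0.022 ]
black 38 (np.int32(196), np.int32(177), np.int32(14), np.int32(10)) [203.6 183.5] [0.566  0.2864 0.022 ]
black 46 (np.int32(236), np.
[... 481 characters left out ...]
4  0.2685 0.022 ]
black 32 (np.int32(211), np.int32(244), np.int32(14), np.int32(12)) [219.2 251.3] [0.4338 0.2458 0.022 ]
blue 3572 (np.int32(291), np.int32(166), np.int32(37), np.int32(100)) [309.2 216. ] [0.5149 0.0762 0.008 ]
[array([0.6153, 0.1168]), array([0.6192, 0.0448]), array([0.4201, 0.0379]), array([0.4165, 0.1073])] ((308.9999694824219, 215.49996948242188), (98.99998474121094, 35.99999237060547), 90.0)
(245, 210) [0.521 0.203 0.003]
(240, 205) [0.531 0.214 0.002]
(270, 220) [ 0.504  0.153 -0.   ]
(120, 200) [0.52  0.441 0.039]
(201, 178) [0.576 0.292 0.024]
(310, 165) [0.618 0.079 0.013]
(310, 180) [0.589 0.078 0.006]
(165, 200) [0.53  0.36  0.019]
(250, 135) [0.671 0.202 0.023]
```

View pics/crop.png

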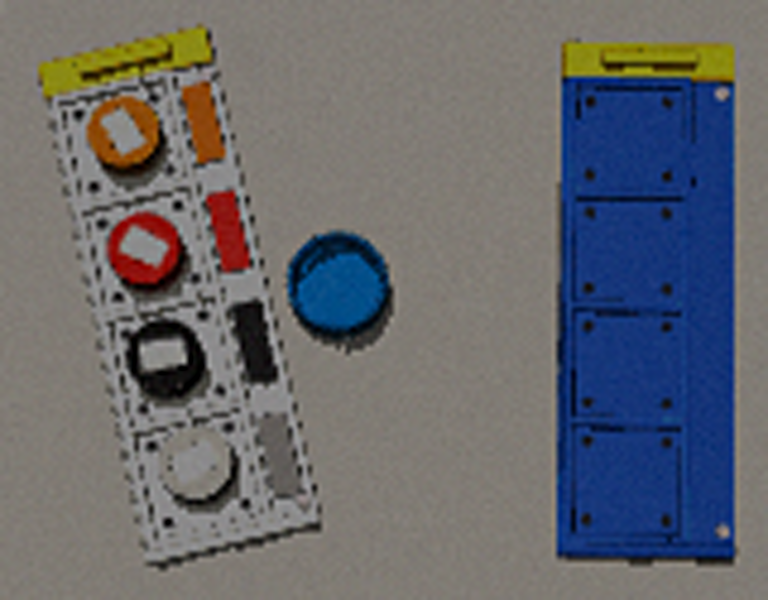

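The tags match the pucks: orange, red, black, grey from the white rack's yellow end. So, from the blue rack's yellow end, the order is grey, black, red, orange.

```bash
python3 - <<'E'
from m import *
f=lambda x,y,z:ray('top',175+x/4.8,150+y/4.8,z)[:2]
q=[f(590,102,.004),f(667,102,.004),f(590,520,.004),f(667,520,.004)]
ay=(q[0]+q[1]-q[2]-q[3]); print('blue row centre',np.mean(q,0).round(4),'ang',np.degrees(np.arctan2(ay[1],ay[0])), np.linalg.norm(ay)/2)
c=np.mean(q,0); u=ay/np.linalg.norm(ay)
for n,y in(('grey',.072),('black',.024),('red',-.024),('orange',-.072)): print(n,(c+u*y).round(4))
# pucks top view by crop ellipse centres, z=.022; tags at .011
pk=[f(124,131,.022),f(146,250,.022),f(165,357,.022),f(199,465,.022)]
tg=[f(203,122,.011),f(228,230,.011),f(254,340,.011),f(280,455,.011)]
a=tg[0]-tg[3]; u=a/np.linalg.norm(a); x=np.array([u[1],-u[0]])
print('white ang',np.degrees(np.arctan2(u[1],u[0])),np.linalg.norm(a))
for p,t in zip(pk,tg): print('puck',p.round(4),'pocket from tag',(t-.034*x).round(4))
# scene puck check
im,d=snap('scene');H,S,V=cv2.split(cv2.cvtColor(im,cv2.COLOR_RGB2HSV));box=np.zeros(H.shape,bool);box[205:290,150:275]=1
for u0,v0 in((179,228),(198,241),(218,253),(240,263)): print('scene',ray('scene',u0,v0,.022)[:2].round(4))
E
```

```text
blue row centre [0.5193 0.0826] ang 2.4296723535910054 0.17589587705800544
grey [0.5913 0.0856]
black [0.5433 0.0836]
red [0.4953 0.0816]
orange [0.4474 0.0795]
white ang 16.822874731511664 0.1436982870811712
puck [0.5783 0.2929] pocket from tag [0.5771 0.2949]
puck [0.5288 0.2799] pocket from tag [0.5317 0.2811]
puck [0.4851 0.2687] pocket from tag [0.4863 0.2671]
puck [0.442  0.2517] pocket from tag [0.4396 0.2533]
scene [0.574  0.2932]
scene [0.5266 0.2831]
scene [0.4826 0.271 ]
scene [0.4422 0.2546]
```

```bash
python3 -m jog '[[0.4,-0.7,0,0,0,0.7,-1],[0.4,-0.7,0,0,0,0.7,-0.2],[0.5,-0.7,0,0,0,0.7,-0.2],[0.5,-0.7,0,0,0,0.7,-0.2],[0.5,-0.7,0,0,0,0.7,-0.2],[0.5,-0.7,0,0,0,0.7,-0.2],[0.5,-0.7,0,0,0,0.7,-0.2],[0.5,-0.7,0,0,0,0.7,-0.2]]' 40; python3 -m jog '[[0.7,-0.2,0,0,0,0,-0.2],[0.7,-0.1,0,0,0,0,-0.2],[0.7,-0.1,0,0,0,0,-0.2],[0.7,-0.1,-0.5,0,0,0,-0.2],[0.7,0,-0.5,0,0,0,-0.2],[0.6,0,-0.5,0,0,0,-0.2],[0,0,-0.5,0,0,0,-0.2],[0,0,0,0,0,0,-0.2]]'; python3 -c "
from h import *
print(state()['tcp_rot'],state()['joints'])"
```

```text
clock: 1.0
position: [0.3729, 0.3162, 0.2313]
tcp_rot: [0.0, -0.146, 0.989, 0.0]
contact_force: [1.3, 0.7, 0.2]
gripper_width: 0.0514
clock: 1.8
position: [0.5758, 0.2917, 0.1275]
tcp_rot: [-0.003, -0.144, 0.99, -0.001]
contact_force: [-1.0, -0.2, -1.1]
gripper_width: 0.0515
[-0.00268989 -0.14449859  0.98950062 -0.00120388] [-0.61143312  0.56604295  0.13104067  1.64468558 -0.08625382  0.94242254
  1.41135816]
```

```bash
python3 -m jog '[[0.02,0.02,-0.6,0,0,0,-0.2],[0,0,-0.6,0,0,0,-0.2],[0,0,-0.4,0,0,0,-0.2],[0,0,0,0,0,0,-0.2]]'; python3 - <<'E'
from h import *
im,_=snap('scene');a=im[130:290,120:300];im,_=snap('top');b=im[130:275,170:270]
o=np.hstack([cv2.resize(a,(480,427)),cv2.resize(b,(294,427))]);cv2.imwrite('pics/a1.png',cv2.cvtColor(o,cv2.COLOR_RGB2BGR))
E
```

```text
clock: 2.2
position: [0.5767, 0.2937, 0.0501]
tcp_rot: [-0.001, -0.145, 0.989, -0.0]
contact_force: [-0.7, 0.6, -0.2]
gripper_width: 0.0509
```

View pics/a1.png

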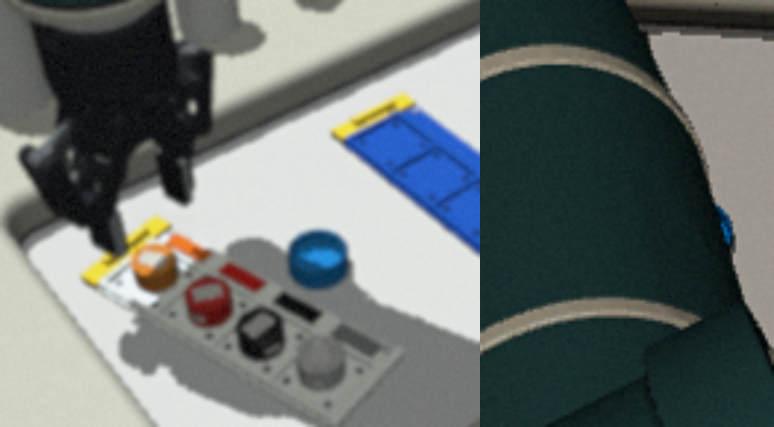

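```bash
python3 -m jog '[[0,0,-0.4,0,0,0,-0.2],[0,0,-0.36,0,0,0,-0.2],[0,0,0,0,0,0,0.5],[0,0,0,0,0,0,0.5],[0,0,0,0,0,0,0.5],[0,0,0,0,0,0,0.5]]' 40
```

```text
clock: 2.9
position: [0.5786, 0.2941, 0.0141]
tcp_rot: [0.001, -0.145, 0.989, 0.0]
contact_force: [-0.8, -0.1, -0.1]
gripper_width: 0.0279
```

```bash
python3 -m jog '[[0,0,0.5,0,0,0,0.5],[0,0,0.6,0,0,0,0.5],[0,0,0.5,0,0,0,0.5],[-0.4,-0.6,0,0,0,-0.4,0.5],[-0.4,-0.7,0,0,0,-0.4,0.5],[-0.4,-0.7,0,0,0,-0.4,0.5],[-0.4,-0.7,0,0,0,-0.4,0.5],[-0.4,-0.7,0,0,0,-0.4,0.5]]'; python3 -m jog '[[-0.4,-0.6,0,0,0,-0.4,0.5],[-0.22,-0.28,0,0,0,0,0.5],[0,0,-0.5,0,0,0,0.5],[0,0,-0.3,0,0,0,0.5],[0,0,0,0,0,0,0.5]]'; python3 - <<'E'
from h import *
im,_=snap('scene');a=im[130:290,150:350];cv2.imwrite('pics/a2.png',cv2.cvtColor(cv2.resize(a,(600,480)),cv2.COLOR_RGB2BGR))
E
```

```text
clock: 3.7
position: [0.4774, 0.1227, 0.0938]
tcp_rot: [0.0, -0.04, 0.999, 0.0]
contact_force: [0.8, -1.1, 0.2]
gripper_width: 0.0278
clock: 4.2
position: [0.4465, 0.0796, 0.0524]
tcp_rot: [-0.001, -0.02, 1.0, -0.0]
contact_force: [0.5, 0.0, 0.6]
gripper_width: 0.0278
```

View pics/a2.png

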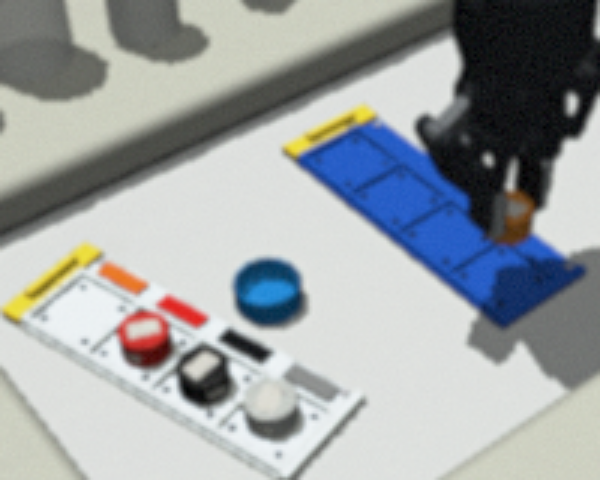

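The orange puck is held upright above the last blue pocket, at about (513,215) in the crop. I'll lower it and release.

```bash
python3 -m jog '[[0,0,-0.4,0,0,0,0.5],[0,0,-0.25,0,0,0,0.5],[0,0,-0.1,0,0,0,0.5],[0,0,0,0,0,0,0.5],[0,0,0,0,0,0,-0.2],[0,0,0,0,0,0,-0.2],[0,0,0,0,0,0,-0.2]]'; python3 -m jog '[[0,0,0.3,0,0,0,-0.2],[0,0,0.6,0,0,0,-0.2],[0,0,0.6,0,0,0,-0.2],[0.2,0.6,0,0,0,0.4,-0.2],[0.3,0.7,0,0,0,0.4,-0.2],[0.3,0.7,0,0,0,0.4,-0.2],[0.3,0.7,0,0,0,0.4,-0.2],[0.3,0.7,0,0,0,0.4,-0.2]]'; python3 -m jog '[[0.24,0.6,0,0,0,0.4,-0.2],[0,0,0,0,0,0,-0.2],[0,0,0,0,0,0,-0.2]]';  python3 - <<'E'
from h import *
im,_=snap('scene');a=im[130:290,150:350];cv2.imwrite('pics/a3.png',cv2.cvtColor(cv2.resize(a,(600,480)),cv2.COLOR_RGB2BGR))
E
```

```text
clock: 4.95
position: [0.4474, 0.0799, 0.0162]
tcp_rot: [0.0, -0.02, 1.0, 0.0]
contact_force: [-0.2, 0.7, -0.6]
gripper_width: 0.0515
clock: 5.75
position: [0.5176, 0.2514, 0.0911]
tcp_rot: [0.0, -0.125, 0.992, 0.0]
contact_force: [-0.4, -0.8, -0.1]
gripper_width: 0.0516
clock: 6.05
position: [0.529, 0.2801, 0.0906]
tcp_rot: [-0.0, -0.145, 0.989, -0.0]
contact_force: [0.5, -0.7, 1.1]
gripper_width: 0.0514
```

View pics/a3.png

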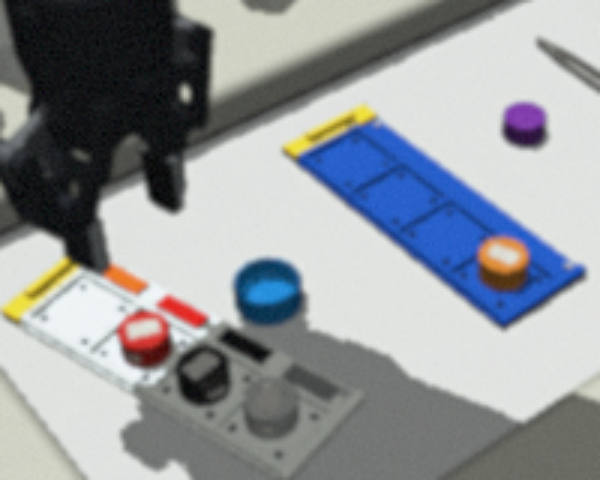

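Orange stands centred in the farthest pocket, at about (503,262) in the crop. Next is red.

```bash
python3 -m jog '[[0,0,-0.6,0,0,0,-0.2],[0,0,-0.6,0,0,0,-0.2],[0,0,-0.33,0,0,0,-0.2],[0,0,0,0,0,0,0.5],[0,0,0,0,0,0,0.5],[0,0,0,0,0,0,0.5],[0,0,0,0,0,0,0.5]]'; python3 -m jog '[[0,0,0.5,0,0,0,0.5],[0,0,0.6,0,0,0,0.5],[0,0,0.5,0,0,0,0.5],[-0.1,-0.6,0,0,0,-0.4,0.5],[-0.1,-0.7,0,0,0,-0.4,0.5],[-0.1,-0.7,0,0,0,-0.4,0.5],[-0.1,-0.7,0,0,0,-0.4,0.5],[-0.1,-0.7,0,0,0,-0.4,0.5]]'; python3 -m jog '[[-0.17,-0.57,0,0,0,-0.4,0.5],[0,0,-0.4,0,0,0,0.5],[0,0,-0.4,0,0,0,0.5],[0,0,0,0,0,0,0.5]]'
```

```text
clock: 6.8
position: [0.5298, 0.2801, 0.0155]
tcp_rot: [0.001, -0.145, 0.989, 0.0]
contact_force: [-0.1, 0.4, -0.1]
gripper_width: 0.0276
clock: 7.6
position: [0.5041, 0.1087, 0.0951]
tcp_rot: [0.001, -0.04, 0.999, 0.0]
contact_force: [0.1, -0.0, 0.1]
gripper_width: 0.0275
clock: 8.0
position: [0.4948, 0.0811, 0.0532]
tcp_rot: [-0.001, -0.02, 1.0, -0.0]
contact_force: [0.0, -0.1, 0.4]
gripper_width: 0.0276
```

```bash
python3 -m jog '[[0,0,-0.4,0,0,0,0.5],[0,0,-0.25,0,0,0,0.5],[0,0,-0.1,0,0,0,0.5],[0,0,0,0,0,0,0.5],[0,0,0,0,0,0,-0.2],[0,0,0,0,0,0,-0.2],[0,0,0,0,0,0,-0.2]]'; python3 -m jog '[[0,0,0.3,0,0,0,-0.2],[0,0,0.6,0,0,0,-0.2],[0,0,0.6,0,0,0,-0.2],[0,0.6,0,0,0,0.4,-0.2],[0,0.7,0,0,0,0.4,-0.2],[0,0.7,0,0,0,0.4,-0.2],[-0.1,0.7,0,0,0,0.4,-0.2],[-0.1,0.7,0,0,0,0.4,-0.2]]'; python3 -m jog '[[0,0.35,0,0,0,0.4,-0.2],[0,0,0,0,0,0,-0.2],[0,0,0,0,0,0,-0.2]]';  python3 - <<'E'
from h import *
im,_=snap('scene');a=im[130:290,150:350];cv2.imwrite('pics/a4.png',cv2.cvtColor(cv2.resize(a,(600,480)),cv2.COLOR_RGB2BGR))
E
```

```text
clock: 8.7
position: [0.496, 0.0814, 0.0173]
tcp_rot: [0.0, -0.02, 1.0, 0.0]
contact_force: [0.4, 0.1, -0.4]
gripper_width: 0.0509
clock: 9.5
position: [0.4855, 0.2528, 0.0921]
tcp_rot: [0.0, -0.125, 0.992, 0.0]
contact_force: [0.3, 0.4, -0.6]
gripper_width: 0.0513
clock: 9.8
position: [0.4859, 0.2682, 0.0918]
tcp_rot: [-0.0, -0.145, 0.99, -0.0]
contact_force: [-0.3, -1.0, -0.4]
gripper_width: 0.0512
```

View pics/a4.png

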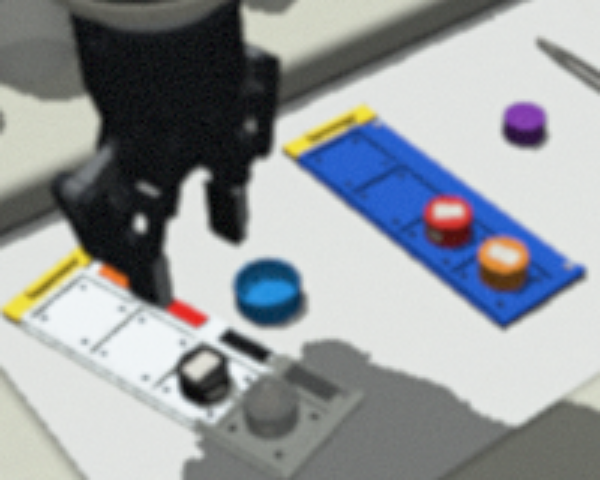

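Red stands in its pocket at (448,220). Next is black.

```bash
python3 -m jog '[[0,0,-0.6,0,0,0,-0.2],[0,0,-0.6,0,0,0,-0.2],[0,0,-0.35,0,0,0,-0.2],[0,0,0,0,0,0,0.5],[0,0,0,0,0,0,0.5],[0,0,0,0,0,0,0.5],[0,0,0,0,0,0,0.5]]'; python3 -m jog '[[0,0,0.5,0,0,0,0.5],[0,0,0.6,0,0,0,0.5],[0,0,0.5,0,0,0,0.5],[0.2,-0.6,0,0,0,-0.4,0.5],[0.2,-0.6,0,0,0,-0.4,0.5],[0.2,-0.7,0,0,0,-0.4,0.5],[0.2,-0.7,0,0,0,-0.4,0.5],[0.2,-0.6,0,0,0,-0.4,0.5]]'; python3 -m jog '[[0.15,-0.5,0,0,0,-0.4,0.5],[0,0,-0.4,0,0,0,0.5],[0,0,-0.4,0,0,0,0.5],[0,0,0,0,0,0,0.5]]'
```

```text
clock: 10.55
position: [0.4863, 0.269, 0.0154]
tcp_rot: [0.001, -0.145, 0.989, 0.0]
contact_force: [0.2, -0.3, -0.4]
gripper_width: 0.0276
clock: 11.35
position: [0.5362, 0.107, 0.0952]
tcp_rot: [0.001, -0.039, 0.999, 0.0]
contact_force: [0.0, 0.3, -0.6]
gripper_width: 0.0274
clock: 11.75
position: [0.5421, 0.0835, 0.053]
tcp_rot: [-0.001, -0.02, 1.0, -0.0]
contact_force: [0.7, 0.4, -0.4]
gripper_width: 0.0272
```

```bash
python3 -m jog '[[0,0,-0.4,0,0,0,0.5],[0,0,-0.25,0,0,0,0.5],[0,0,-0.1,0,0,0,0.5],[0,0,0,0,0,0,0.5],[0,0,0,0,0,0,-0.2],[0,0,0,0,0,0,-0.2],[0,0,0,0,0,0,-0.2]]'; python3 -m jog '[[0,0,0.3,0,0,0,-0.2],[0,0,0.6,0,0,0,-0.2],[0,0,0.6,0,0,0,-0.2],[-0.3,0.5,0,0,0,0.4,-0.2],[-0.4,0.6,0,0,0,0.4,-0.2],[-0.4,0.6,0,0,0,0.4,-0.2],[-0.4,0.6,0,0,0,0.4,-0.2],[-0.3,0.6,0,0,0,0.4,-0.2]]'; python3 -m jog '[[-0.25,0.48,0,0,0,0.4,-0.2],[0,0,0,0,0,0,-0.2],[0,0,0,0,0,0,-0.2]]';  python3 - <<'E'
from h import *
im,_=snap('scene');a=im[130:290,150:350];cv2.imwrite('pics/a5.png',cv2.cvtColor(cv2.resize(a,(600,480)),cv2.COLOR_RGB2BGR))
E
```

```text
clock: 12.45
position: [0.5435, 0.0839, 0.0173]
tcp_rot: [0.0, -0.02, 1.0, 0.0]
contact_force: [-0.9, 0.0, -0.6]
gripper_width: 0.0514
clock: 13.25
position: [0.4522, 0.23, 0.0931]
tcp_rot: [0.0, -0.125, 0.992, 0.0]
contact_force: [0.3, -0.1, -0.8]
gripper_width: 0.0514
clock: 13.55
position: [0.4408, 0.253, 0.0927]
tcp_rot: [0.0, -0.145, 0.989, 0.0]
contact_force: [1.3, -1.0, 0.7]
gripper_width: 0.0512
```

View pics/a5.png

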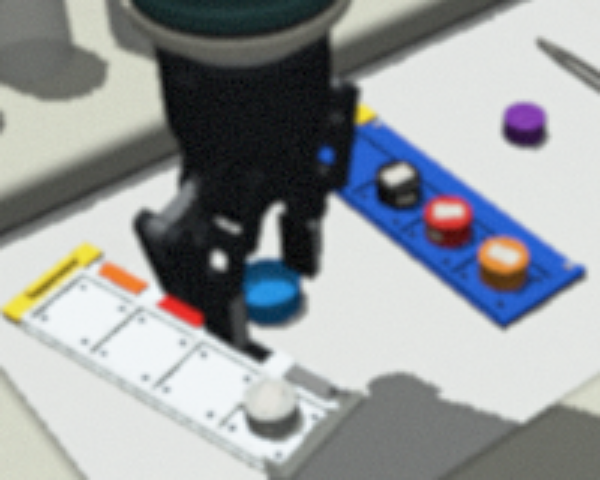

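Black stands in its pocket at (398,185). Grey is last.

```bash
python3 -m jog '[[0,0,-0.6,0,0,0,-0.2],[0,0,-0.6,0,0,0,-0.2],[0,0,-0.36,0,0,0,-0.2],[0,0,0,0,0,0,0.5],[0,0,0,0,0,0,0.5],[0,0,0,0,0,0,0.5],[0,0,0,0,0,0,0.5]]'; python3 -m jog '[[0,0,0.5,0,0,0,0.5],[0,0,0.6,0,0,0,0.5],[0,0,0.5,0,0,0,0.5],[0.4,-0.5,0,0,0,-0.4,0.5],[0.5,-0.5,0,0,0,-0.4,0.5],[0.5,-0.6,0,0,0,-0.4,0.5],[0.5,-0.6,0,0,0,-0.4,0.5],[0.5,-0.6,0,0,0,-0.4,0.5]]'; python3 -m jog '[[0.6,-0.55,0,0,0,-0.4,0.5],[0,0,-0.4,0,0,0,0.5],[0,0,-0.4,0,0,0,0.5],[0,0,0,0,0,0,0.5]]'
```

```text
clock: 14.3
position: [0.4413, 0.253, 0.0148]
tcp_rot: [0.001, -0.145, 0.989, 0.0]
contact_force: [0.2, -0.4, -0.9]
gripper_width: 0.0274
clock: 15.1
position: [0.5618, 0.1116, 0.0947]
tcp_rot: [0.001, -0.04, 0.999, 0.0]
contact_force: [-0.5, 0.7, -0.8]
gripper_width: 0.0274
clock: 15.5
position: [0.5895, 0.085, 0.0523]
tcp_rot: [-0.001, -0.019, 1.0, -0.0]
contact_force: [-1.2, 1.2, 0.5]
gripper_width: 0.0278
```

```bash
python3 -m jog '[[0,0,-0.4,0,0,0,0.5],[0,0,-0.25,0,0,0,0.5],[0,0,-0.1,0,0,0,0.5],[0,0,0,0,0,0,0.5],[0,0,0,0,0,0,-0.2],[0,0,0,0,0,0,-0.2],[0,0,0,0,0,0,-0.2]]'; python3 -m jog '[[0,0,0.3,0,0,0,-0.2],[0,0,0.6,0,0,0,-0.2],[0,0,0.7,0,0,0,-0.2],[-0.2,0.7,0.6,0,0,0,-0.2],[-0.4,0.7,0.3,0,0,0,-0.2],[-0.4,0.8,0,0,0,0,-0.2],[-0.4,0.8,0,0,0,0,-0.2],[-0.4,0.8,0,0,0,0,-0.2]]'; python3 -m jog '[[-0.4,0.8,0,0,0,0,-0.2],[-0.4,0.8,0,0,0,0,-0.2],[-0.4,0.8,0,0,0,0,-0.2],[-0.4,0.8,0,0,0,0,-0.2],[0,0,0,0,0,0,-0.2],[0,0,0,0,0,0,-0.2]]';  python3 - <<'E'
from m import *
im,_=snap('scene');a=im[130:290,150:350];t,_=snap('top');b=t[140:280,270:350]
cv2.imwrite('pics/a6.png',cv2.cvtColor(np.hstack([cv2.resize(a,(525,420)),cv2.resize(b,(240,420))]),cv2.COLOR_RGB2BGR))
# metal+puck = non-blue blobs inside blue rack
H,S,V=cv2.split(cv2.cvtColor(t,cv2.COLOR_RGB2HSV))
m=~((H>100)&(H<130)&(S>100)); m[:168]=0;m[263:]=0;m[:,:293]=0;m[:,318:]=0
c=np.array([.5193,.0826]);an=np.radians(2.43);u=np.array([np.cos(an),np.sin(an)]);x=np.array([u[1],-u[0]])
for A,bx,ce,l in comp(m,60):
    p=ray('top',*ce,.016)[:2]; print(A,bx,ce,t[int(ce[1]),int(ce[0])],'dx from row',((p-c)@x).round(4),'y',((p-c)@u).round(4))
E
```

```text
clock: 16.2
position: [0.591, 0.0854, 0.0169]
tcp_rot: [0.0, -0.02, 1.0, 0.0]
contact_force: [-0.4, 0.4, -0.2]
gripper_width: 0.0509
clock: 17.0
position: [0.4999, 0.2768, 0.1429]
tcp_rot: [0.001, -0.02, 1.0, 0.0]
contact_force: [1.0, 0.1, 0.4]
gripper_width: 0.0511
clock: 17.6
position: [0.4201, 0.4361, 0.1422]
tcp_rot: [0.0, -0.021, 1.0, 0.0]
contact_force: [0.8, -0.4, 0.2]
gripper_width: 0.051
203 (np.int32(299), np.int32(168), np.int32(16), np.int32(16)) [306.6 175.4] [123 124 120] dx from row 0.0007 y 0.0758
194 (np.int32(299), np.int32(192), np.int32(16), np.int32(16)) [306.2 199.5] [126 125 119] dx from row -0.0001 y 0.0266
213 (np.int32(299), np.int32(215), np.int32(16), np.int32(17)) [306.6 223. ] [125 127 124] dx from row 0.0007 y -0.0204
207 (np.int32(299), np.int32(241), np.int32(16), np.int32(16)) [306.4 248.4] [126 125 122] dx from row 0.0003 y -0.0703
```

View pics/a6.png

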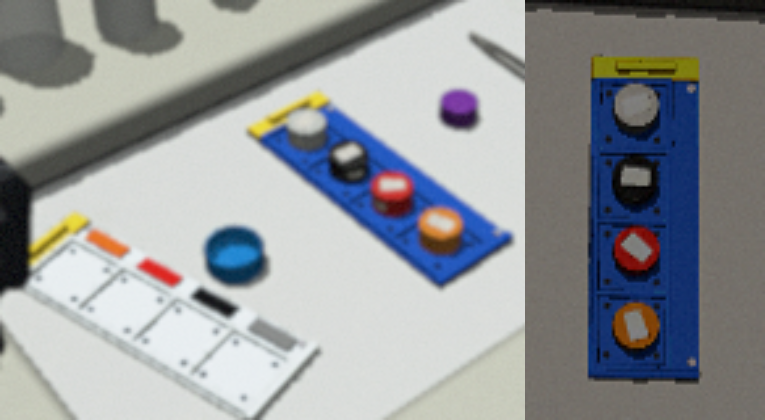

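All four sit within 4 mm of their pocket centres, flat with the sample face up. The arm is clear of everything, so I'll hand the job in.

```bash
python3 -c "
from workcell import *
print(close_job())"
```

```text
the job is handed in; nothing more can be done
None
```

All four specimens are in the blue rack in reverse order, and I handed the job in at about 17.7 s of the allowed 83 s. From the blue rack's yellow end the order is grey, black, red, orange; in the white rack it was orange, red, black, grey.

In the last pictures, each puck stands flat in its own pocket with the metal face up. Measured positions are within about 1 mm of the pocket centre across the row and 4 mm along it (12 mm allowed). The gripper is open and the arm is well clear, with measured forces of about 1 N, which is sensor noise.

None of the checks failed. One small disagreement: with a puck held, the gripper read about 27.5 mm although the pucks are 30 mm across; this had no visible effect on the placing.

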